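# Sweep the bottle caps into the catch tray

## Task

Sweep the red, the yellow and the blue bottle cap along the worktop and in through the open front of the low dark catch tray, until all three lie wholly inside it. Only push them gently with your fingertips: do not pinch, lift or flick them. Leave the garlic, the lemon, the spice jar, the mug and the peeler where they are.

Things in the scene. Friction and masses are not known exactly. Their poses are not given: they have to be found in the camera images.
- tray: low dark metal catch tray, fixed: 190 mm along its x, 150 mm along its y; walls 6 mm thick, 34 mm high with the bright rolled rim (8 mm thick; 176 mm clear between). Origin: centre of its underside, on the worktop. Its +y side, at y = +75 mm, is the open mouth facing the caps. Floor 3 mm thick, sloping down to the worktop over the last 25 mm, no step. Inside of back wall at y = -69 mm.
- cap_red: red plastic screw cap of a wide bottle, loose on the worktop, closed top up: 40 mm across, 18 mm high, 12 to 23 g. Origin: centre of its underside, z up. It slides and does not roll when pushed by its side.
- cap_yellow: yellow plastic screw cap of a wide bottle, loose on the worktop, closed top up: 40 mm across, 18 mm high, 12 to 23 g. Origin: centre of its underside, z up. It slides and does not roll when pushed by its side.
- cap_blue: blue plastic screw cap of a wide bottle, loose on the worktop, closed top up: 40 mm across, 18 mm high, 12 to 23 g. Origin: centre of its underside, z up. It slides and does not roll when pushed by its side.
- garlic: white garlic bulb, 60 mm across, 58 mm high, loose; origin at the centre of its underside. To be left alone.
- lemon: yellow lemon, 70 mm long, 52 mm high, loose; origin at the centre of its underside. To be left alone.
- spice_jar: spice jar with dark cap, 41 mm across, 105 mm high, loose, standing; origin at the centre of its underside. To be left alone.
- mug: white mug, green inside, 86 mm across, 120 mm over the handle, 96 mm high, loose; origin at the centre of its underside, handle towards its -y. To be left alone.
- peeler: peeler with dark green handle, 170 mm long along its x, 25 mm wide, 18 mm high, lying loose to the left of the caps; origin at the centre of its underside. To be left alone.
Things that resemble listed ones, but are neither listed nor needed, are in the scene too. There is more than one size of the cap_blue; the one meant has the size given above. Of the things that look like the cap_red, the larger one is meant.

How it is judged (in metres and radians):
At the end, for the whole second after the job is handed in: All three caps rest in the tray: each lies wholly between the walls with its centre at least 19 mm inside the mouth, on the floor (under 30 mm high, not on a wall) and still (under 20 mm/s); the garlic, lemon, spice jar, mug and peeler are within 30 mm of where they stood (x of cap_red in the frame of tray between -0.089 and 0.089 m and y of cap_red in the frame of tray between -0.075 and 0.056 m and z of each of cap_red, cap_yellow, cap_blue in the frame of tray below 0.03 m and linear speed of each of cap_red, cap_yellow, cap_blue below 0.02 m/s and x of cap_yellow in the frame of tray between -0.089 and 0.089 m and y of cap_yellow in the frame of tray between -0.075 and 0.056 m and x of cap_blue in the frame of tray between -0.089 and 0.089 m and y of cap_blue in the frame of tray between -0.075 and 0.056 m and distance of each of garlic, lemon, spice_jar, mug, peeler from where it was at the start of the episode below 0.03 m); the robot touches nothing.
It fails at once if a cap is lifted (35 mm or more above the worktop) (height (world z) of any of cap_red, cap_yellow, cap_blue above 0.035 m).
It fails at once if a cap is pinched or pressed hard (over 15 N from the fingers) (contact force between the fingers and cap_red above 15 N or contact force between the fingers and cap_yellow above 15 N or contact force between the fingers and cap_blue above 15 N).
It fails at once if a cap is flicked (faster than 0.6 m/s) (linear speed of any of cap_red, cap_yellow, cap_blue above 0.6 m/s).
It fails at once if the garlic, lemon, spice jar, mug or peeler is moved by more than 30 mm (distance of any of garlic, lemon, spice_jar, mug, peeler from where it was at the start of the episode above 0.03 m).
It also fails if it takes over 62 s, if anything falls off the work surface, if the arm or the gripper's body presses on something with over 40 N, if the wrist force passes 120 N, or if a joint passes its speed limit or range.

## Robot

A 6-joint arm with a two-finger parallel gripper is mounted at the origin on a cart in front of the work surface, level with it; the furniture and walls round the work are solid. World frame = base frame: x ahead of the robot, y to its left, z up, the work surface at z = 0. Lengths are in mm, angles in degrees, forces in N, time in s.
With the tool pointing down it reaches from about 350 to 850 mm from the base axis. Payload 8.1 kg.
Tool frame: the origin (TCP) lies between the finger pads; the fingertips stand 17 mm ahead of it and the grasp point (between the pads) lies 2 mm behind it; z points along the fingers, y is the line along which they close (so a half turn about z gives the same grasp; the last joint's range is limited). The gripper opens to 85 mm and grips with 20 to 120 N. Pads are 22 mm wide; open, the fingers measure 114 mm over their backs; the gripper's body (76 mm by 85 mm) begins 54 mm behind the grasp point. The pads swing forward as they close: fully open they stand 13 mm farther back than shut.
Start: joints at [68.331, 7.471, 85.268, -0, 87.261, -4.893], TCP at [173.159, 574.475, 248.292] pointing down, gripper open.
Joint ranges: [-169.43, 169.43], [-51.17, 129.36], [1.28, 143.12], [-76.62, 256.62], [0, 156.53], [-152.29, 152.29]. Speed limits (degrees/s): [136.94, 136.94, 159.86, 180, 180, 180].

## Interface

Orientations are given as [roll, pitch, yaw] about the fixed x, y, z axes, in that order (R = Rz(yaw) Ry(pitch) Rx(roll)).
In Python, from bench import sense, snapshot, hand_in, trace, place_of gives the robot as it stands.
- The arm moves only by the shell command python3 -m handwheel 'ROWS' [FORCE]. ROWS is JSON, a list of rows, each a list of 7 numbers: the opening, from -1 (shut) to 1 (fully open), then the shift along the tool's x, y, z in cm, then the turn, a rotation vector about the tool's x, y, z in rad. A call has 1 to 12 rows; each row shifts and turns the commanded pose from where the row before left it, along the tool's axes as they then stand; what a row does not reach is not made up. A row lasts 1/12 s, in which the tool goes at most 41.7 mm and 7.16 degrees, less where a joint would pass 70% of its speed; a pose out of reach is approached as far as the arm can. A call with a gripper value outside its range is refused whole. The fingers move at their own pace and stop on an object; FORCE is the grip in N (left out, the last holds). Time passes only in rows, so rows that do not move let the fingers close. It gives the time, the measured TCP pose, the force, the opening and the grip force at its end, in the units of the state.
- sense(): the state, without advancing time (a new reading comes with each control period).
- snapshot(name): name is "scene" or "top" or "wrist"; returns a dict with "image" (384x512x3 uint8, red, green, blue), "intrinsics" (3x3 intrinsics, pixels), "R" (3x3) and "t" (3): a world point X has camera coordinates R X + t. Camera axes: x right, y down, z forward; pixel columns grow to the right and rows downward; lengths in mm; the calibration is good to about 2 mm. A picture is of the moment at which its call begins. There is no depth.
- hand_in(): hands the job in; it is judged then, once.
Trained networks look in a picture, given as the dict that the camera call returned (one of the last four; its "shot" number tells which), for a name from the list of things; names that differ only in an ending like _2 or _b are one class to them, and where a whole thing is asked for, a point or a joint stands for the part that bears it (a point fixed in the world has none). Each returns a list of dicts, best first, with "conf" (0 to 1); they miss things now and then, are a little off and sometimes report something else, mostly with a low value. They report only what shows in the picture. A call takes as long as a camera call. They do not tell look-alikes from the thing itself.
- trace(picture, query): "pixels" (384x512 bool, what is visible of it).
- place_of(picture, query): "location" ([x, y, z] in mm, in world coordinates, good to about 4 mm: a listed point, or the origin of a listed thing).
The state is a dict: "time": time; "joint_pos": joint angles; "qd": joint speeds; "joint_efforts": joint torques, N m; "tool_pos": TCP position; "tcp_rot": TCP orientation; "ft_force": force on the tool from outside, world axes, zero at the start; "wrist_torque": the same for the moment, N m; "finger_gap": finger opening in mm; "grip_force": force on a finger pad.
Only numpy, scipy, OpenCV 4.12 (cv2) and the standard library are available. Lean on these libraries where they do the work, as an engineer would, in place of code of your own. Each camera call takes 0.05 s, during which the arm holds its last target. There are 200 camera calls.

## Working session

There is one attempt and no reset: what is moved stays moved. The work goes in short steps, Python scripts to look and compute and a shell command to move; the robot and the scene stay as the last step left them, time stands still between calls to the robot, and variables do not carry over. Pictures are saved under pics/ and viewed, at most 10 in all, crops included, and the job is handed in when it is done.

```bash
mkdir -p pics; ls
python3 - <<'E'
from bench import *
import cv2
for n in ["scene","top"]:
    s=snapshot(n); cv2.imwrite(f"pics/{n}0.png",s["image"][:,:,::-1])
    print(n,s["intrinsics"].tolist() if hasattr(s["intrinsics"],'tolist') else s["intrinsics"],s["R"],s["t"])
    for q in ["tray","cap_red","cap_yellow","cap_blue","garlic","lemon","spice_jar","mug","peeler"]:
        print(q,[(round(d["conf"],2),[round(float(v)) for v in d["location"]]) for d in place_of(s,q)], [(round(t["conf"],2),[int(v) for v in (cv2.boundingRect(t["pixels"].astype("uint8")))]) for t in trace(s,q)])
print(sense())
E
```

```text
pics
scene [[495.8394387404403, 0.0, 258.56868846170795], [0.0, 495.8394387404403, 191.82812137463307], [0.0, 0.0, 1.0]] [[ 0.62983308 -0.77653351  0.01749282]
 [-0.56860224 -0.47629229 -0.670699  ]
 [ 0.52915194  0.41248196 -0.74152334]] [-349.83386304  327.42877435  763.82021443]
tray [(0.88, [464, -265, -1])] [(0.82, [281, 233, 128, 127])]
cap_red [(0.77, [433, -36, 1]), (0.56, [359, -53, 4])] [(0.62, [225, 230, 20, 20]), (0.55, [207, 260, 18, 17])]
cap_yellow [(0.68, [509, 54, 2]), (0.5, [434, -37, 0])] [(0.62, [215, 186, 20, 19])]
cap_blue [(0.77, [580, 8, 3]), (0.71, [654, -98, -2]), (0.64, [569, 103, 2]), (0.57, [696, -12, 2])] [(0.62, [256, 177, 18, 18]), (0.55, [317, 185, 15, 14]), (0.55, [229, 89, 37, 51])]
garlic [(0.57, [596, 226, 2])] [(0.8, [183, 124, 25, 22])]
lemon [(0.86, [698, -8, 1])] [(0.9, [290, 141, 27, 26])]
spice_jar [(0.89, [731, -137, -1])] [(0.67, [349, 141, 26, 47])]
mug [(0.74, [719, 155, 1])] [(0.71, [228, 88, 39, 51]), (0.41, [216, 187, 19, 17]), (0.17, [281, 233, 127, 126])]
peeler [(0.7, [427, 197, 1])] [(0.59, [119, 163, 60, 46])]
top [[369.404843311
[... 930 characters left out ...]
2, 211, 11, 72])]
{'time': 1.9, 'joint_pos': array([ 6.83311111e+01,  7.47234505e+00,  8.52666077e+01, -6.50656670e-04,
        8.72603160e+01, -4.89374919e+00]), 'qd': array([ 0.0446058 ,  0.04158677,  0.04441612,  0.05256715, -0.06793772,
       -0.06887542]), 'joint_efforts': array([-7.23823450e-04, -5.69302154e+01, -5.00848460e+01, -1.54448585e-04,
        1.28030657e-03,  5.25663029e-05]), 'tool_pos': array([173.16558481, 574.48630503, 248.29136273]), 'tcp_rot': array([1.79999327e+02, 7.09927161e-04, 1.63224891e+02]), 'ft_force': array([-0.10719521,  0.30832869, -0.3527131 ]), 'wrist_torque': array([0.01339038, 0.00482902, 0.02139522]), 'grip_force': 0.0, 'finger_gap': 85.4456947906327}
```

Run:
```python
import cv2,numpy as np
a=cv2.imread("pics/top0.png");c=a[80:300,110:400]
cv2.imwrite("pics/c1.png",cv2.resize(c,(783,594),interpolation=3))
```

```text
(no output)
```

View pics/c1.png

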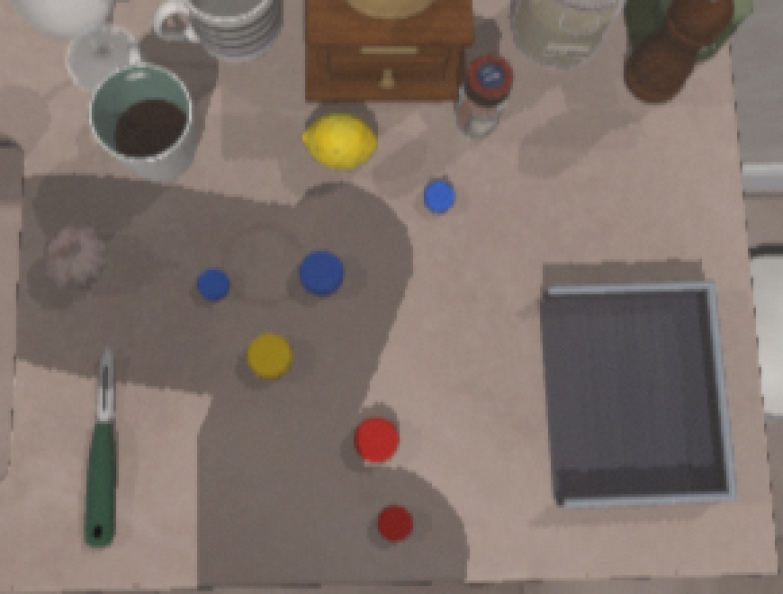

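View pics/scene0.png

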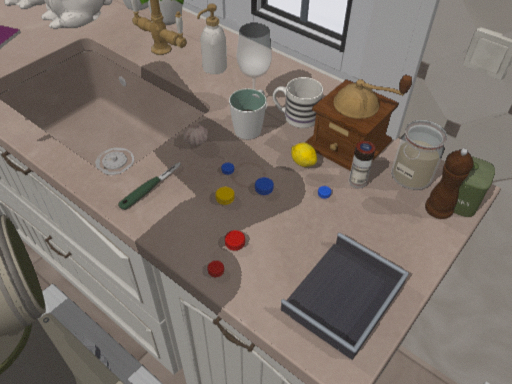

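Candidates (top-camera pixels):
- **Red:** large at (250,243), small dark at (256,274). The large bright one is meant, being 17 px across against 14.
- **Blue:** (229,181) is 17 px across; (189,185) and (273,153) are about 12 px. (229,181) is meant. The 2.7x crop already shows this clearly.
- **Yellow:** (210,212), with only the lemon as a distractor.

Next I'll get the tray heading and cap positions, and make the turn.

```bash
python3 - <<'E'
import numpy as np
K=np.array([[369.4048,0,251.472],[0,369.4048,189.08],[0,0,1]])
R=np.array([[-0.02057254,-0.99918372,0.03476572],[-0.98151718,0.01356686,-0.19089255],[0.19026506,-0.0380503,-0.9809951]]);t=np.array([-36.14879963,550.54812233,795.1711513])
def w(px,z):
    d=R.T@np.linalg.inv(K)@[*px,1];c=-R.T@t;return (c+d*(z-c[2])/d[2]).round()
for n,p,z in [("mouth far",(547,290),34),("mouth near",(560,500),34),("back far",(714,285),34),("back near",(733,494),34),("red",(377,440),18),("yel",(269,356),18),("blue",(322,272),18),("bl2",(213,285),10),("bl3",(439,196),10),("rs",(395,523),12)]:
    print(n,w((p[0]/2.7+110,p[1]/2.7+80),z))
E
python3 -m handwheel '[[-0.41,0,0,0,0,0,0.1065],[-0.41,0,0,0,0,0,0.1065],[-0.41,0,0,0,0,0,0.1065],[-0.41,0,0,0,0,0,0.1065],[-0.41,0,0,0,0,0,0.1065],[-0.41,0,0,0,0,0,0.1065],[-0.41,0,0,0,0,0,0.1065],[-0.41,0,0,0,0,0,0.1065],[-0.41,0,0,0,0,0,0.1065],[-0.41,0,0,0,0,0,0.1065],[-0.41,0,0,0,0,0,0.1065],[-0.41,0,0,0,0,0,0.1065]]' 20
```

```text
mouth far [ 556. -191.   34.]
mouth near [ 375. -193.   34.]
back far [ 558. -340.   34.]
back near [ 377. -341.   34.]
red [429. -40.  18.]
yel [503.  53.  18.]
blue [578.   6.  18.]
bl2 [569. 103.  10.]
bl3 [ 649. -101.   10.]
rs [359. -54.  12.]
time: 2.9
tool_pos: [173.2, 574.5, 248.3]
tcp_rot: [180.0, 0.0, 89.7]
ft_force: [-0.0, -0.7, 0.5]
finger_gap: 25.5
grip_force: 0.0
```

```bash
python3 -m handwheel '[[-0.41,-2.33,1.075,0,0,0,0],[-0.41,-2.33,1.075,0,0,0,0],[-0.41,-2.33,1.075,0,0,0,0],[-0.41,-2.33,1.075,0,0,0,0],[-0.41,-2.33,1.075,0,0,0,0],[-0.41,-2.33,1.075,0,0,0,0],[-0.41,-2.33,1.075,0,0,0,0],[-0.41,-2.33,1.075,0,0,0,0],[-0.41,-2.33,1.075,0,0,0,0],[-0.41,-2.33,1.075,0,0,0,0],[-0.41,-2.33,1.075,0,0,0,0],[-0.41,-2.33,1.075,0,0,0,0]]'
python3 -m handwheel '[[-0.41,-2.33,1.075,0,0,0,0],[-0.41,-2.33,1.075,0,0,0,0],[-0.41,-2.33,1.075,0,0,0,0],[-0.41,-2.33,1.075,0,0,0,0],[-0.41,-2.33,1.075,0,0,0,0],[-0.41,-2.33,1.075,0,0,0,0],[-0.41,-2.33,1.075,0,0,0,0],[-0.41,-2.33,1.075,0,0,0,0],[-0.41,-2.33,1.075,0,0,0,0],[-0.41,-2.33,1.075,0,0,0,0],[-0.41,-2.33,1.075,0,0,0,0],[-0.41,0,0,0,0,0,0]]'
```

```text
time: 3.9
tool_pos: [302.5, 293.8, 248.5]
tcp_rot: [180.0, -0.0, 90.0]
ft_force: [0.6, 0.1, -0.5]
finger_gap: 24.9
grip_force: 0.0
time: 4.9
tool_pos: [421.6, 35.3, 248.5]
tcp_rot: [179.9, 0.1, 89.8]
ft_force: [0.3, 0.5, 0.8]
finger_gap: 25.1
grip_force: 0.0
```

```bash
python3 -m handwheel '[[-0.41,-0.2,0.1,2.2,0,0,0],[-0.41,-0.2,0.1,2.2,0,0,0],[-0.41,-0.2,0.1,2.2,0,0,0],[-0.41,-0.2,0.1,2.2,0,0,0],[-0.41,-0.2,0.1,2.2,0,0,0],[-0.41,-0.2,0.1,2.2,0,0,0],[-0.41,-0.2,0.1,2.2,0,0,0],[-0.41,-0.2,0.1,2.2,0,0,0],[-0.41,-0.2,0.1,2.2,0,0,0],[-0.41,-0.2,0.1,1.3,0,0,0],[-0.41,0,0,1,0,0,0],[-0.41,0,0,0.3,0,0,0]]'
python3 - <<'E'
from bench import *
import cv2,numpy as np
a=snapshot("scene")["image"];b=snapshot("wrist")["image"]
c=cv2.resize(a[150:290,170:320],(600,560),interpolation=3)
cv2.imwrite("pics/d1.png",c[:,:,::-1])
E
```

```text
time: 5.9
tool_pos: [429.1, 19.0, 22.7]
tcp_rot: [-179.9, -0.0, 90.0]
ft_force: [0.4, -0.5, 0.8]
finger_gap: 25.2
grip_force: 0.0
```

View pics/d1.png

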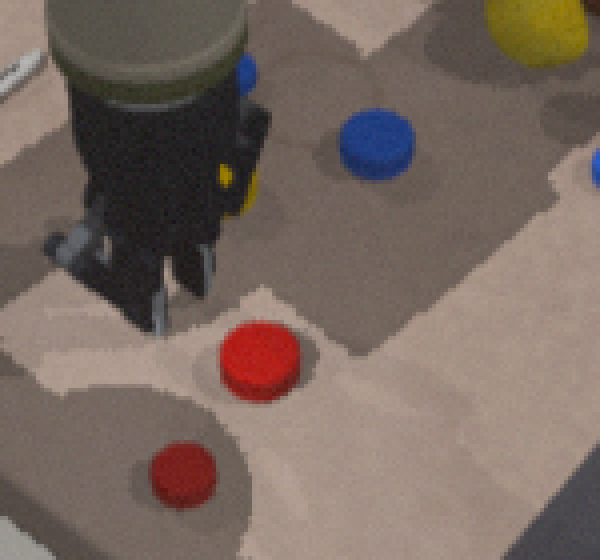

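The fingertips (crop 155-210, 290-330) sit squarely behind the large red cap (crop 260,360). Now I'll push it towards -y.

```bash
python3 -m handwheel '[[-0.41,-0.6,0.0,-0.05,0,0,0],[-0.41,-1,0.02,-0.05,0,0,0],[-0.41,-1.2,0.02,-0.05,0,0,0],[-0.41,-1.2,0.02,-0.05,0,0,0],[-0.41,-1.2,0.02,0,0,0,0],[-0.41,-1.2,0.02,0,0,0,0],[-0.41,-1.2,0.02,0,0,0,0],[-0.41,-1.2,0.02,0,0,0,0],[-0.41,-1.2,0.02,0,0,0,0],[-0.41,-1.2,0.02,0,0,0,0],[-0.41,-1.2,0.02,0,0,0,0],[-0.41,-1.2,0,0,0,0,0]]'
python3 - <<'E'
from bench import *
s=snapshot("scene")
print([(round(d["conf"],2),[round(float(v)) for v in d["location"]]) for d in place_of(s,"cap_red")])
E
```

```text
time: 7.0
tool_pos: [433.1, -119.2, 27.5]
tcp_rot: [179.9, 0.1, 90.0]
ft_force: [0.3, 1.5, 1.1]
finger_gap: 25.2
grip_force: 0.1
[(0.74, [359, -54, 2]), (0.72, [438, -144, 2]), (0.54, [508, 54, 4])]
```

```bash
python3 -m handwheel '[[-0.41,-1.2,0,0.05,0,0,0],[-0.41,-1.2,0,0.05,0,0,0],[-0.41,-1.2,0,0.05,0,0,0],[-0.41,-1.2,0,0,0,0,0],[-0.41,-1.2,0,0,0,0,0],[-0.41,-1.2,0,0,0,0,0],[-0.41,-1.2,0,0,0,0,0],[-0.41,-1.2,0,0,0,0,0],[-0.41,-1.2,0,0,0,0,0],[-0.41,-1.0,0,0,0,0,0],[-0.41,-0.6,0,0,0,0,0],[-0.41,0.5,0,0,0,0,0]]'
python3 - <<'E'
from bench import *
s=snapshot("scene")
print([(round(d["conf"],2),[round(float(v)) for v in d["location"]]) for d in place_of(s,"cap_red")])
E
```

```text
time: 8.1
tool_pos: [432.6, -238.3, 25.1]
tcp_rot: [180.0, 0.1, 89.9]
ft_force: [0.5, -0.7, 0.3]
finger_gap: 25.0
grip_force: 0.0
[(0.92, [435, -267, 6]), (0.52, [359, -52, 2])]
```

```bash
python3 -m handwheel '[[-0.41,2,0,0,0,0,0],[-0.41,2,0,-1,0,0,0],[-0.41,2,0,-2,0,0,0],[-0.41,2.5,0.5,-2,0,0,0],[-0.41,2.9,0.9,-1,0,0,0],[-0.41,2.9,0.9,0,0,0,0],[-0.41,2.9,0.9,0,0,0,0],[-0.41,2.9,0.9,0,0,0,0],[-0.41,2.9,0.9,0,0,0,0],[-0.41,2.9,0.9,0,0,0,0],[-0.41,2.9,0.9,0,0,0,0],[-0.41,2.9,0.6,0,0,0,0]]'
python3 -m handwheel '[[-0.41,2.5,0,0,0,0,0],[-0.41,1.7,0,0,0,0,0],[-0.41,0,0,0,0,0,0]]'
python3 - <<'E'
from bench import *
s=snapshot("scene")
for q in ("cap_red","cap_yellow","cap_blue"): print([(round(d["conf"],2),[round(float(v)) for v in d["location"]]) for d in place_of(s,q)])
E
```

```text
time: 9.2
tool_pos: [506.4, 82.9, 84.9]
tcp_rot: [180.0, -0.0, 90.1]
ft_force: [0.3, 0.6, -0.2]
finger_gap: 25.0
grip_force: 0.0
time: 9.45
tool_pos: [505.6, 126.3, 84.7]
tcp_rot: [-180.0, -0.1, 90.2]
ft_force: [0.3, 0.7, 0.2]
finger_gap: 25.3
grip_force: 0.0
[(0.75, [435, -267, 5]), (0.64, [358, -54, 4])]
[(0.77, [507, 58, 4]), (0.17, [580, 10, 0])]
[(0.52, [654, -100, -1]), (0.51, [580, 6, 2]), (0.43, [570, 102, -2])]
```

```bash
python3 -m handwheel '[[-0.41,0,0,2,0,0,0],[-0.41,0,0,2,0,0,0],[-0.41,0,0.05,1.5,0,0,0],[-0.41,0,0.05,0.5,0,0,0],[-0.41,-0.8,0,0,0,0,0],[-0.41,-1.2,0,0,0,0,0],[-0.41,-1.2,0,0,0,0,0],[-0.41,-1.2,0,0,0,0,0],[-0.41,-1.2,0,0,0,0,0],[-0.41,-1.2,0,0,0,0,0],[-0.41,-1.2,0,0,0,0,0],[-0.41,-1.2,0,0,0,0,0]]'
python3 - <<'E'
from bench import *
s=snapshot("scene")
for q in ("cap_yellow",): print([(round(d["conf"],2),[round(float(v)) for v in d["location"]]) for d in place_of(s,q)])
E
```

```text
time: 10.65
tool_pos: [507.5, 29.1, 25.1]
tcp_rot: [180.0, 0.0, 90.0]
ft_force: [1.0, -0.6, 0.3]
finger_gap: 25.4
grip_force: 0.1
[(0.59, [509, 2, 4])]
```

```bash
python3 -m handwheel '[[-0.41,-1.2,0,0,0,0,0],[-0.41,-1.2,0,0,0,0,0],[-0.41,-1.2,0,0,0,0,0],[-0.41,-1.2,0,0,0,0,0],[-0.41,-1.2,0,0,0,0,0],[-0.41,-1.2,0,0,0,0,0],[-0.41,-1.2,0,0,0,0,0],[-0.41,-1.2,0,0,0,0,0],[-0.41,-1.2,0,0,0,0,0],[-0.41,-1.2,0,0,0,0,0],[-0.41,-1.2,0,0,0,0,0],[-0.41,-1.2,0,0,0,0,0]]'
python3 -m handwheel '[[-0.41,-1.2,0,0,0,0,0],[-0.41,-1.2,0,0,0,0,0],[-0.41,-1.2,0,0,0,0,0],[-0.41,-1.2,0,0,0,0,0],[-0.41,-1.2,0,0,0,0,0],[-0.41,-1.2,0,0,0,0,0],[-0.41,-1.2,0,0,0,0,0],[-0.41,-1.2,0,0,0,0,0],[-0.41,-1.2,0,0,0,0,0],[-0.41,-1.0,0,0,0,0,0],[-0.41,-0.5,0,0,0,0,0],[-0.41,0.5,0,0,0,0,0]]'
python3 - <<'E'
from bench import *
s=snapshot("scene")
for q in ("cap_red","cap_yellow","cap_blue"): print([(round(d["conf"],2),[round(float(v)) for v in d["location"]]) for d in place_of(s,q)])
E
```

```text
time: 11.75
tool_pos: [507.4, -114.6, 24.8]
tcp_rot: [-180.0, -0.0, 90.0]
ft_force: [0.8, 0.3, -0.4]
finger_gap: 25.1
grip_force: 0.0
time: 12.75
tool_pos: [507.5, -233.3, 25.0]
tcp_rot: [180.0, 0.0, 89.9]
ft_force: [-0.6, -0.0, 0.9]
finger_gap: 25.4
grip_force: 0.0
[(0.96, [433, -268, 1]), (0.53, [356, -52, 1])]
[(0.76, [506, -264, 2])]
[(0.65, [656, -98, 0]), (0.57, [581, 7, 2]), (0.52, [568, 102, 3])]
```

```bash
python3 -m handwheel '[[-0.41,2,0,0,0,0,0],[-0.41,2,0,-1,0,0,0],[-0.41,2,0,-2,0,0,0],[-0.41,2.5,0.4,-2,0,0,0],[-0.41,2.9,1.3,-1,0,0,0],[-0.41,2.9,1.3,0,0,0,0],[-0.41,2.9,1.3,0,0,0,0],[-0.41,2.9,1.3,0,0,0,0],[-0.41,2.9,1.3,0,0,0,0],[-0.41,2.9,1.3,0,0,0,0],[-0.41,2.9,1.3,0,0,0,0],[-0.41,0,0,0,0,0,0]]'
python3 -m handwheel '[[-0.41,0,0,0,0,0,0.111],[-0.41,0,0,0,0,0,0.111],[-0.41,0,0,0,0,0,0.111],[-0.41,0,0,0,0,0,0.111],[-0.41,0,0,0,0,0,0]]'
python3 - <<'E'
from bench import *
s=snapshot("scene")
for q in ("cap_red","cap_yellow","cap_blue"): print([(round(d["conf"],2),[round(float(v)) for v in d["location"]]) for d in place_of(s,q)])
E
```

```text
time: 13.95
tool_pos: [603.8, 62.4, 85.2]
tcp_rot: [179.9, -0.1, 90.3]
ft_force: [1.7, -0.0, -0.5]
finger_gap: 25.1
grip_force: 0.0
time: 14.37
tool_pos: [602.0, 57.1, 84.7]
tcp_rot: [-180.0, 0.0, 64.3]
ft_force: [-0.6, 0.4, 0.1]
finger_gap: 25.4
grip_force: 0.0
[(0.76, [356, -52, 3]), (0.57, [433, -268, 6])]
[(0.63, [508, -263, 7])]
[(0.66, [572, 101, 0]), (0.62, [653, -97, -2]), (0.56, [579, 7, 1])]
```

```bash
python3 -m handwheel '[[-0.41,0,0,2,0,0,0],[-0.41,0,0,2,0,0,0],[-0.41,0,0,1.5,0,0,0],[-0.41,0,0,0.5,0,0,0],[-0.41,-0.8,0,0,0,0,0],[-0.41,-1.2,0,0,0,0,0],[-0.41,-1.2,0,0,0,0,0],[-0.41,-1.2,0,0,0,0,0],[-0.41,-1.2,0,0,0,0,0],[-0.41,-1.2,0,0,0,0,0],[-0.41,-1.2,0,0,0,0,0],[-0.41,-1.2,0,0,0,0,0]]'
python3 - <<'E'
from bench import *
s=snapshot("scene")
for q in ("cap_blue",): print([(round(d["conf"],2),[round(float(v)) for v in d["location"]]) for d in place_of(s,q)])
E
```

```text
time: 15.57
tool_pos: [562.4, -27.9, 25.1]
tcp_rot: [180.0, -0.0, 64.5]
ft_force: [-0.3, -0.5, 0.4]
finger_gap: 25.1
grip_force: 0.2
[(0.66, [568, 103, -1]), (0.63, [550, -52, 1]), (0.53, [655, -99, -4])]
```

```bash
python3 -m handwheel '[[-0.41,-1.2,0,0,0,0,0],[-0.41,-1.2,0,0,0,0,0],[-0.41,-1.2,0,0,0,0,0],[-0.41,-1.2,0,0,0,0,0],[-0.41,-1.2,0,0,0,0,0],[-0.41,-1.2,0,0,0,0,0],[-0.41,-1.2,0,0,0,0,0],[-0.41,-1.2,0,0,0,0,0],[-0.41,-1.2,0,0,0,0,0],[-0.41,-1.2,0,0,0,0,0],[-0.41,-1.2,0,0,0,0,0],[-0.41,-1.2,0,0,0,0,0]]'
python3 -m handwheel '[[-0.41,-1.2,0,0,0,0,0],[-0.41,-1.2,0,0,0,0,0],[-0.41,-1.2,0,0,0,0,0],[-0.41,-1,0,0,0,0,0],[-0.41,-0.6,0,0,0,0,0],[-0.41,-0.3,0,0,0,0,0],[-0.41,0.5,0,0,0,0,0]]'
python3 - <<'E'
from bench import *
s=snapshot("scene")
for q in ("cap_red","cap_yellow","cap_blue"): print([(round(d["conf"],2),[round(float(v)) for v in d["location"]]) for d in place_of(s,q)])
E
```

```text
time: 16.67
tool_pos: [500.5, -157.6, 24.8]
tcp_rot: [180.0, -0.0, 64.6]
ft_force: [-0.2, 0.2, -0.2]
finger_gap: 25.1
grip_force: 0.1
time: 17.25
tool_pos: [479.2, -202.7, 24.8]
tcp_rot: [180.0, 0.0, 64.5]
ft_force: [0.8, 0.1, 0.2]
finger_gap: 25.4
grip_force: 0.0
[(0.64, [359, -55, 4]), (0.58, [433, -267, 3])]
[(0.64, [509, -267, 5])]
[(0.46, [568, 101, 1])]
```

Back off and lift clear, then check from the top camera.

```bash
python3 -m handwheel '[[-0.41,1.5,0,0,0,0,0],[-0.41,2,0,0,0,0,0],[-0.41,2,0,-1,0,0,0],[-0.41,2,0,-2.5,0,0,0],[-0.41,2,0,-2.5,0,0,0],[-0.41,2,0,-2.5,0,0,0],[-0.41,1,0,-2.5,0,0,0],[-0.41,0,0,-2.5,0,0,0],[-0.41,0,0,-1,0,0,0],[-0.41,0,0,0,0,0,0]]'
python3 - <<'E'
from bench import *
import cv2
s=snapshot("scene");s2=snapshot("top")
for v in (s,s2):
  for q in ("cap_red","cap_yellow","cap_blue","garlic","lemon","spice_jar","mug","peeler"): print(q,[(round(d["conf"],2),[round(float(v)) for v in d["location"]]) for d in place_of(v,q)])
cv2.imwrite("pics/e1.png",cv2.resize(s["image"][120:370,180:430],(600,600))[:,:,::-1])
E
```

```text
time: 18.28
tool_pos: [535.3, -88.8, 173.0]
tcp_rot: [179.7, -0.1, 64.6]
ft_force: [0.8, -0.8, 0.2]
finger_gap: 25.4
grip_force: 0.0
cap_red [(0.91, [432, -268, 3]), (0.5, [360, -50, 5]), (0.43, [466, -233, 5])]
cap_yellow [(0.84, [507, -265, 7]), (0.72, [699, -8, 2])]
cap_blue [(0.58, [465, -231, 2]), (0.58, [654, -100, -1]), (0.51, [566, 102, -3]), (0.3, [717, 159, 0])]
garlic [(0.78, [595, 223, -1]), (0.46, [465, -266, 0])]
lemon [(0.59, [699, -11, 0])]
spice_jar [(0.7, [727, -138, -1]), (0.17, [467, -261, -1])]
mug [(0.73, [718, 158, 4])]
peeler [(0.68, [429, 200, 1])]
cap_red [(0.67, [359, -53, 1])]
cap_yellow []
cap_blue [(0.71, [425, 195, 3]), (0.49, [468, -224, 5]), (0.46, [570, 107, 0])]
garlic [(0.71, [595, 219, 3])]
lemon [(0.51, [695, -8, 0])]
spice_jar []
mug [(0.8, [720, 159, -1])]
peeler [(0.79, [428, 197, 3])]
```

View pics/e1.png

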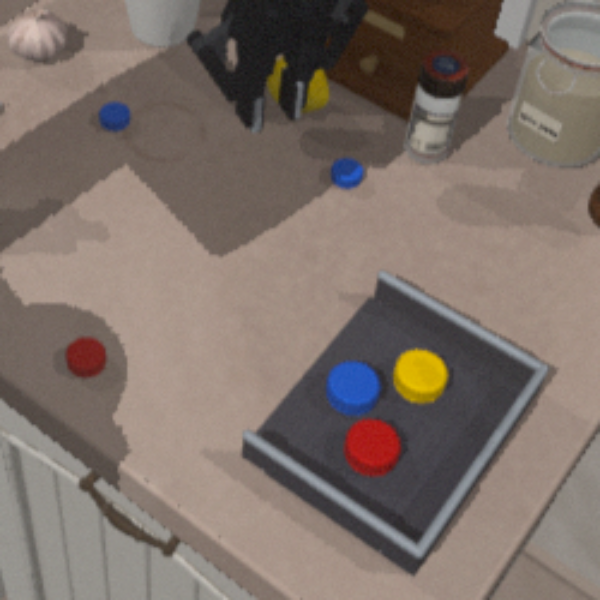

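All three caps lie flat in the tray: blue (353,388), yellow (420,376), red (372,447). Blue is about 20 mm past the limit, the other things haven't moved, and the arm is clear.

```bash
python3 -c "
from bench import hand_in
print(hand_in())"
```

```text
the job is handed in; nothing more can be done
None
```

The red, yellow and blue caps are all in the tray, pushed only with the fingertips, and the job was handed in at about 18 s; the last pictures show the other five things unmoved, but hand-in gave no verdict.

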